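# Free the paint well and put the counter back

### The arm

A 6-joint arm with a two-finger parallel gripper is mounted at the origin on the work surface. World frame = base frame: x ahead of the robot, y to its left, z up, the work surface at z = 0. Lengths are in mm, angles in rad, forces in N, time in s.
With the tool pointing down it reaches from about 275 to 1000 mm from the base axis. Payload 8.4 kg.
Tool frame: the origin (TCP) lies at the very end of the fingers, on their centre line; the grasp point (between the pads) lies 19 mm behind it; z points along the fingers, x is the direction in which the jaws open and shut, and the axes are right-handed (so a half turn about z gives the same grasp; the last joint's range is limited). The gripper opens to 85 mm and grips with 20 to 120 N. Pads are 22 mm wide; open, the fingers measure 114 mm over their backs; the gripper's body (76 mm by 85 mm) begins 54 mm behind the grasp point. The pads swing forward as they close: fully open they stand 13 mm farther back than shut.
Start: joints at [-1.174, 0.353, 1.633, -0, 1.155, -0.002], TCP at [242.694, -575.958, 231.281] pointing down, gripper open.
Joint ranges: [-2.63, 2.63], [-0.92, 2.1], [0.06, 2.66], [-1.3, 4.44], [0, 2.69], [-3.02, 3.02]. Speed limits (rad/s): [2.22, 2.22, 2.79, 3.14, 3.14, 3.14].

### API

Orientations are given as [roll, pitch, yaw] about the fixed x, y, z axes, in that order (R = Rz(yaw) Ry(pitch) Rx(roll)).
In Python, from rig import r gives the robot as it stands. The module is installed in compiled form; this text tells all that it offers.
- The arm moves only by the tool apply_moves, never from a script. Its argument "targets" is a list that holds one entry, the list of rows, each a list of 7 numbers: the gripper's target within -1 to 1 (fully open at 1, half-way at 0, shut at -1), then the shift along the tool's x, y, z in cm, then the turn, a rotation vector about the tool's x, y, z in degrees. A call has 1 to 8 rows; each row is the pose to reach, as a shift and turn from the pose measured when the call began, along the tool's axes at that moment; what a row does not reach only later rows make up. A row lasts 1/10 s, in which the tool goes at most 50 mm and 8.59 degrees, less where a joint would pass 70% of its speed; a pose out of reach is approached as far as the arm can. A call with a gripper value outside its range is refused whole. The fingers move at their own pace and stop on an object; "newtons" is the grip in N (left out, the last holds). Time passes only in rows, so rows that repeat a pose let the fingers close. It gives the time, the measured TCP pose, the force and the opening at its end, in the units of the state.
- r.sense(): the state, without advancing time (a new reading comes with each control period).
- r.grab_frame(name): name is "side" or "top" or "wrist"; returns a dict with "pixels" (480x640x3 uint8, red, green, blue), "fov_y" (degrees; the focal length in pixels is half the picture's height over the tangent of half this angle, whatever the lens; pixels are square), "cx", "cy" (the principal point, pixels), "D" ([k1, k2, p1, p2, k3] as OpenCV has them; the pictures are not rectified), "R" (3x3) and "t" (3): a world point X has camera coordinates R X + t; the wrist camera has in their place "mount" (4x4, takes a point from camera to tool coordinates, whose origin is the TCP and whose axes are the tool frame's). Camera axes: x right, y down, z forward; pixel columns grow to the right and rows downward; lengths in mm; the calibration is good to about 2 mm. A picture is of the moment at which its call begins: read the wrist's pose just before it. There is no depth.
- r.sign_off(): hands the job in, once; it reports no verdict.
The state is a dict: "clock": time; "qpos": joint angles; "qvel": joint speeds; "joint_efforts": joint torques, N m; "eef_pos": TCP position; "tcp_rot": TCP orientation; "contact_force": force on the tool from outside, world axes, zero at the start; "wrist_torque": the same for the moment, N m; "opening": opening from 0.0 (shut) to 1.0 (fully open).
Only numpy, scipy, OpenCV 4.12 (cv2) and the standard library are available. Lean on these libraries where they do the work, as an engineer would, in place of code of your own. Each camera call takes 0.05 s, during which the arm holds its last target. There are 200 camera calls.

### The job

The ceramic paint well is boxed in on the grey board: first stand the skewer pot, the pencil sharpener and the bead dispenser all together on the green mat, then move the paint well to the middle of the large empty compartment of the red tray. Only then put the three things back, each in the middle of the very coaster it came from. Keep everything upright, set it down without dropping it, and let go of everything at the end.

Things in the scene. Friction and masses are not known exactly. Their poses are not given: they have to be found in the camera images.
- skewer_pot: bamboo skewer pot, mid-brown cylinder with darker bands, 60 mm across and 95 mm tall, with thin pale skewers fixed in it that stick up to 125 mm above the foot. It is round and stands upright and loose on one of the three coasters. Origin at the centre of its foot, z up. About 0.2 kg.
- sharpener: chrome canister pencil sharpener, 105 mm tall: black foot 58 mm across up to 16 mm, then a chrome cylinder 52 mm across up to 90 mm, tapering to 40 mm across at the top, with a dark pencil hole there. It is round and stands upright and loose on one of the three coasters. Origin at the centre of its foot, z up. About 0.3 kg.
- bead_dispenser: bead dispenser, clear plastic cylinder full of coloured beads with blue foot and blue cap, 58 mm across (clear middle 56 mm, from 22 to 98 mm up); a rigid orange push button 26 mm across tops it, 120 mm above the foot. It need not be pressed. It is round and stands upright and loose on one of the three coasters. Origin at the centre of its foot, z up. About 0.22 kg.
- paint_well: white glazed ceramic paint well, a small round cup 56 mm across (48 mm at the foot) and 45 mm tall, wall 5 mm, with a block of dry blue paint inside. It starts loose and upright directly on the middle of the grey board, its foot 4 mm above the counter, boxed in by the three taller things about 88 mm away (centre to centre) on its near, left and right sides. Origin at the centre of its foot, z up. About 0.13 kg.
- coaster_yellow: yellow round plastic coaster, 74 mm across, 4 mm thick, fixed on top of a flat round grey board (264 mm across, 4 mm thick, fixed on the counter). Origin at the centre of its underside, z up; its top is 8 mm above the counter. At the start one of the three tall things stands centred on it; which one differs from start to start.
- coaster_blue: blue round plastic coaster, 74 mm across, 4 mm thick, fixed on top of a flat round grey board (264 mm across, 4 mm thick, fixed on the counter). Origin at the centre of its underside, z up; its top is 8 mm above the counter. At the start one of the three tall things stands centred on it; which one differs from start to start.
- coaster_white: white round plastic coaster, 74 mm across, 4 mm thick, fixed on top of a flat round grey board (264 mm across, 4 mm thick, fixed on the counter). Origin at the centre of its underside, z up; its top is 8 mm above the counter. At the start one of the three tall things stands centred on it; which one differs from start to start.
- tray: red plastic craft tray fixed on the counter, floor 4 mm thick, walls 18 mm high above the counter and 4 mm thick. One large empty square compartment, 130 by 130 mm inside, and beyond it (its own +x side) two small compartments holding beads. Origin at the centre of the LARGE compartment, on the counter; z up. The tray spans x from -69 to 145 mm and y from -69 to 69 mm in its own frame. It is on the left or the right of the board.
- mat: green rectangular mat, the side area, fixed on the counter on the other side of the board from the tray: 310 mm along its x, 140 mm along its y, 4 mm thick. Origin at the centre of its underside, z up; its top is 4 mm above the counter.
There are look-alikes about, which are no part of the job. Of the things that look like the paint_well, the smaller one is meant.

How it is judged:
By the outcome, as a careful person would: the job done as asked, in the order asked, and still so for the second after the job is handed in, with the robot touching nothing.
It also fails if it takes over 136 s, if anything falls off the work surface, if the arm or the gripper's body presses on something with over 40 N, if the wrist force passes 120 N, or if a joint passes its speed limit or range.

## Working session

There is one attempt and no reset: what is moved stays moved. The work goes in short steps, Python scripts to look and compute and a tool call to move; the robot and the scene stay as the last step left them, time stands still between calls to the robot, and variables do not carry over. Pictures are saved under pics/ and viewed, about 12 in all and at most 16, crops included, and the job is handed in when it is done.

Besides the shell and the picture viewer there is one more tool, called after "Request:" as a command line: name --argument value ..., lists and objects as JSON in quotes. apply_moves: Moves the arm, as the interface text tells. Its arguments: {"type":"object","properties":{"targets":{"type":"array"},"newtons":{"type":"number"}},"required":["targets"]}

```bash
mkdir -p pics; cat > h.py <<'E'
import numpy as np, cv2
from rig import r
def save(name,fn):
    f=r.grab_frame(name); cv2.imwrite('pics/'+fn+'.png',f['pixels'][:,:,::-1]); return f
def K(f):
    h=240/np.tan(np.radians(f['fov_y'])/2); return np.array([[h,0,f['cx']],[0,h,f['cy']],[0,0,1.]])
def ray(f,uv,z):
    p=cv2.undistortPoints(np.array([[uv]],float),K(f),np.array(f['D'],float))[0,0]
    R=np.array(f['R']);t=np.array(f['t']); d=R.T@np.array([p[0],p[1],1]); c=-R.T@t
    return c+d*(z-c[2])/d[2]
def proj(f,X):
    return cv2.projectPoints(np.array(X,float).reshape(-1,1,3),cv2.Rodrigues(np.array(f['R'],float))[0],np.array(f['t'],float),K(f),np.array(f['D'],float))[0].reshape(-1,2)
E
python3 - <<'E'
from h import *
import pickle
s=r.sense();print({k:np.round(v,3).tolist() for k,v in s.items()})
for n in('top','side'):
    f=save(n,n+'0');pickle.dump(f,open(n+'0.pkl','wb'));print(n,f['fov_y'],f['D'],'cam',-np.array(f['R']).T@np.array(f['t']))
E
```

```text
{'clock': 0.0, 'qpos': [-1.174, 0.354, 1.634, -0.0, 1.155, -0.002], 'qvel': [-0.001, 0.001, 0.001, -0.0, -0.0, -0.002], 'joint_efforts': [-0.004, -60.526, -34.206, -0.001, 0.009, -0.0], 'eef_pos': [242.482, -575.496, 230.531], 'tcp_rot': [3.142, 0.001, -1.172], 'contact_force': [0.36, 0.252, -0.055], 'wrist_torque': [-0.009, 0.039, 0.008], 'opening': 1.001}
top 42.46626374349373 [0.05242309 0.         0.         0.         0.        ] cam [ 375.84120173   -4.71842498 1047.41246309]
side 42.66303887335305 [-0.18417828  0.          0.          0.          0.        ] cam [253.61714642 836.91498801 732.2283693 ]
```

View pics/top0.png

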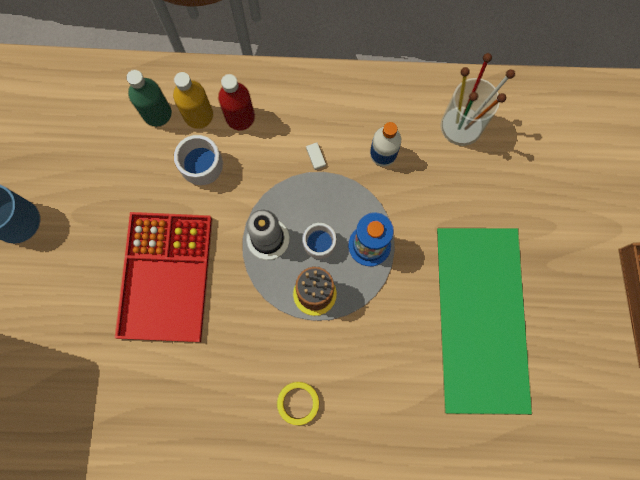

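View pics/side0.png

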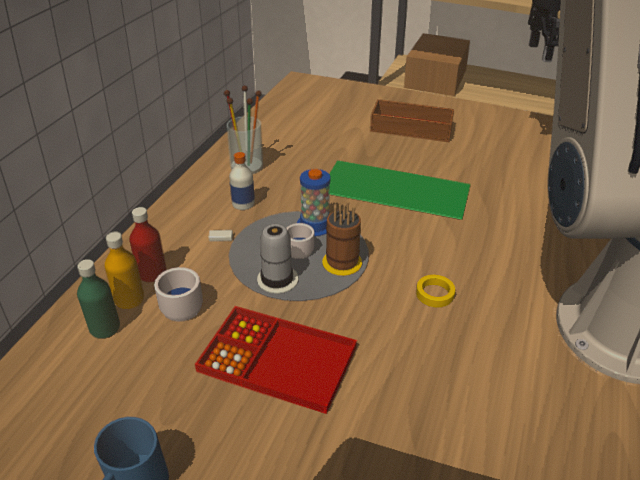

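Top view: the things meant are the sharpener at (265,230) on white (left), the bead dispenser at (374,235) on blue (right) and the skewer pot at (316,288) on yellow (near). There are two paint-well candidates: a small cup at (319,240), boxed in on the board, and a larger cup at (198,160), off the board. The small one fits. The tray is on the left (125–210, 215–340) and the mat on the right (440–530, 230–412).

```bash
cat > m.py <<'E'
from h import *
import pickle
out=[]
for n in('top','side'):
    f=pickle.load(open(n+'0.pkl','rb'));im=f['pixels'];hsv=cv2.cvtColor(im,cv2.COLOR_RGB2HSV);H,S,V=[hsv[...,i].astype(int) for i in range(3)]
    yy,xx=np.mgrid[:480,:640]
    def cont(m):
        m=cv2.morphologyEx(m.astype(np.uint8),cv2.MORPH_OPEN,np.ones((3,3)))
        c,_=cv2.findContours(m,cv2.RETR_EXTERNAL,cv2.CHAIN_APPROX_NONE);return max(c,key=cv2.contourArea)[:,0]
    def pl(c,z): return np.array([ray(f,p,z)[:2] for p in c])
    # mat, tray: min area rect on plane
    for nm,m,z in(('mat',(abs(H-65)<15)&(S>150)&(V>60)&((xx>400) if n=='top' else (xx>315)),4),('tray',((H<6)|(H>174))&(S>150)&(yy>205)&(xx<380)&((xx<230) if n=='top' else (yy>300)),18)):
        c=cont(m);P=pl(c,z).astype(np.float32);print(n,nm,cv2.minAreaRect(P),len(c))
    if n=='top':
        m=(S<40)&(V>60)&(V<160)&(np.hypot(xx-318,yy-246)<85); c=cv2.convexHull(cont(m))[:,0]
        P=pl(c,4); print('board',cv2.minEnclosingCircle(P.astype(np.float32)))
    w={'top':(240,170,400,330),'side':(225,160,375,300)}[n];roi=(xx>w[0])&(xx<w[2])&(yy>w[1])&(yy<w[3])
    def show(nm,m,z):
        c=cont(m&roi);P=pl(c,z);print(n,nm,'minC',[np.round(a,1) for a in cv2.minEnclosingCircle(P.astype(np.float32))],'px',c.mean(0).round(1))
    show('yellow',(abs(H-26)<6)&(S>180)&(V>120),8)
    show('button',(H<14)&(S>200)&(V>150),120)
    if n=='top': show('blue',(abs(H-108)<12)&(S>150)&(V>60)&(xx>340),8)
    show('whitecoaster',(S<50)&(V>175)&((xx<300)if n=='top' else (yy>260)),8)
    show('well',(S<40)&(V>165)&((abs(xx-319)<22)&(abs(yy-240)<22) if n=='top' else (abs(xx-300)<18)&(abs(yy-240)<20)),49)
    big=cv2.resize(im[w[1]:w[3],w[0]:w[2]],None,fx=3.7,fy=3.7,interpolation=cv2.INTER_CUBIC);cv2.imwrite(f'pics/crop_{n}.png',big[:,:,::-1])
E
python3 m.py
```

```text
top mat ((486.4443359375, -272.3448486328125), (305.8023681640625, 138.17984008789062), 2.344656229019165) 529
top tray ((533.7001953125, 263.2713623046875), (139.81385803222656, 214.32485961914062), 89.94744110107422) 417
board ((601.45068359375, 8.20346450805664), 131.10662841796875)
top yellow minC [array([496.5,  -5.7]), np.float64(25.1)] px [324.9 306.8]Traceback (most recent call last):
  File "m.py", line 21, in <module>
    show('button',(H<14)&(S>200)&(V>150),120)
    ~~~~^^^^^^^^^^^^^^^^^^^^^^^^^^^^^^^^^^^^^
  File "m.py", line 19, in show
    c=cont(m&roi);P=pl(c,z);print(n,nm,'minC',[np.round(a,1) for a in cv2.minEnclosingCircle(P.astype(np.float32))],'px',c.mean(0).round(1))
  File "m.py", line 9, in cont
    c,_=cv2.findContours(m,cv2.RETR_EXTERNAL,cv2.CHAIN_APPROX_NONE);return max(c,key=cv2.contourArea)[:,0]
                                                                           ~~~^^^^^^^^^^^^^^^^^^^^^^^
ValueError: max() iterable argument is empty
```

```bash
sed -i "s/(H<14)&(S>200)&(V>150),120/(H<16)\&(S>170)\&(V>120)\&(((xx>360)\&(yy<245)) if n=='top' else (yy<185)),120/" m.py
sed -i "s/S<50)&(V>175)/S<60)\&(V>150)/; s/(S<40)&(V>165)/(S<60)\&(V>140)/" m.py
python3 m.py
```

```text
top mat ((486.4443359375, -272.3448486328125), (305.8023681640625, 138.17984008789062), 2.344656229019165) 529
top tray ((533.7001953125, 263.2713623046875), (139.81385803222656, 214.32485961914062), 89.94744110107422) 417
board ((601.45068359375, 8.20346450805664), 131.10662841796875)
top yellow minC [array([496.5,  -5.7]), np.float64(25.1)] px [324.9 306.8]
top button minC [array([603.2, -80.6]), np.float64(12.5)] px [375.2 228.9]
top blue minC [array([613. , -84.5]), np.float64(47.4)] px [371.4 239.3]
top whitecoaster minC [array([633.7, 108.5]), np.float64(21.8)] px [261.3 222.8]
top well minC [array([604.1,  11.3]), np.float64(33.3)] px [316.4 236.6]
side mat ((467.28179931640625, -269.4074401855469), (272.6368408203125, 134.81289672851562), 2.10146427154541) 364
side tray ((529.0339965820312, 271.352783203125), (149.18211364746094, 216.91465759277344), 89.68500518798828) 538
side yellow minC [array([510.8,  14.7]), np.float64(35.9)] px [340.7 268. ]
side button minC [array([602.7, -84. ]), np.float64(17.0)] px [314.1 173.3]
side whitecoaster minC [array([603.1,  99.6]), np.float64(35.9)] px [276.6 285.6]
side well minC [array([593.5,  17.4]), np.float64(38.1)] px [300.9 235.6]
```

```bash
python3 -c "
from h import *
im=cv2.imread('pics/top0.png');a=cv2.resize(im[170:330,240:400],None,fx=3.7,fy=3.7,interpolation=cv2.INTER_CUBIC);cv2.imwrite('pics/c1.png',a)"
```

```text
(no output)
```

View pics/c1.png

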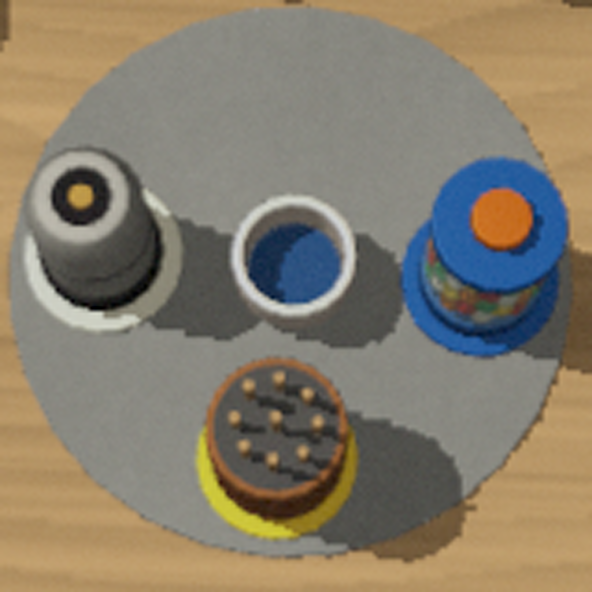

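Crop: the small white cup with blue paint is at (294,257), ringed by the three tall things, which confirms it as the paint well. From this I have rim/top centres and coaster arcs to cast.

```bash
python3 - <<'E'
from h import *
import pickle
f=pickle.load(open('top0.pkl','rb'));g=pickle.load(open('side0.pkl','rb'))
for n,c,z in(('pot',(277,428),103),('sharp',(81,196),113),('bead',(502,218),128),('well',(294,257),49),('yel',(277,458),8),('whi',(103,251),8),('blu',(482,277),8)):
    X=ray(f,(c[0]/3.7+239.65,c[1]/3.7+169.65),z);print(n,X.round(1),'side px',proj(g,X).round(1))
B=np.array([601.5,8.2])
# tray outline, and its divider: check corners
for n,pts,z in(('tray',[(133,213),(211,215),(200,341),(117,338)],18),('mat',[(437,228),(518,228),(530,412),(446,412)],4)):
    print(n,[ray(f,p,z)[:2].round(1).tolist() for p in pts])
a=cv2.imread('pics/side0.png');cv2.imwrite('pics/c2.png',cv2.resize(a[160:420,180:390],None,fx=2.3,fy=2.3,interpolation=cv2.INTER_CUBIC))
E
```

```text
pot [514.4   9.5 103. ] side px [[342.4 217.9]]
sharp [607.9  96.1 113. ] side px [[272.8 229.8]]
bead [602.1 -80.1 128. ] side px [[313.6 170.9]]
well [599.7   6.1  49. ] side px [[298.1 230.9]]
yel [514.5  10.3   8. ] side px [[340.6 260.1]]
whi [608.   95.6   8. ] side px [[275.3 276.7]]
blu [603.  -81.3   8. ] side px [[313.3 222.2]]
tray [[639.1, 327.0], [641.3, 193.9], [427.4, 194.3], [427.2, 329.5]]
mat [[638.1, -197.1], [643.9, -336.7], [338.2, -345.8], [331.6, -210.9]]
```

View pics/c2.png

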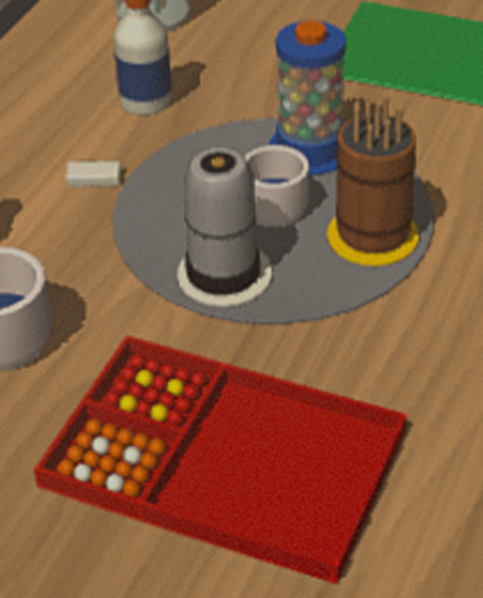

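Side crop: the pot, sharpener and dispenser stand on yellow, white and blue. The tray's large compartment is on the robot side. Button and hole are seen about 2 px off the top-view prediction, which is within calibration. I'll move above the dispenser and refine with the wrist camera.

Request:
apply_moves --targets '[[[1, -4, -6, 0, 0, 0, -8], [1, -7, -11, 0, 0, 0, -16], [1, -10, -16, 0, 0, 0, -24], [1, -13, -21, 0, 0, 0, -32], [1, -16, -26, 0, 0, 0, -40], [1, -19, -31, 0, 0, 0, -48], [1, -21, -35, 0, 0, 0, -56], [1, -24, -39, 0, 0, 0, -64]]]' --newtons 60

```text
clock: 0.9
eef_pos: [476.7, -249.3, 230.8]
tcp_rot: [-3.141, 0.0, -0.049]
contact_force: [0.9, -0.5, -1.1]
opening: 1.001
```

```bash
cat > to.py <<'E'
import sys
from h import *
from scipy.spatial.transform import Rotation as Ro
s=r.sense();R=Ro.from_euler('xyz',s['tcp_rot']);T=[float(a) for a in sys.argv[1:4]]
G=Ro.from_euler('xyz',[np.pi,0,0])
print('at',np.round(s['eef_pos'],1),'F',np.round(s['contact_force'],1),'op',round(s['opening'],3),'t',round(s['clock'],2),'q6',round(s['qpos'][5],2))
print('shift cm',np.round(R.inv().apply(np.array(T)-s['eef_pos'])/10,2),'turn',np.round(np.degrees((R.inv()*G).as_rotvec()),1))
E
python3 to.py 602 -80.5 230
```

```text
at [ 476.7 -249.3  230.8] F [ 0.9 -0.5 -1.1] op 1.001 t 0.9 q6 -0.44
shift cm [ 11.68 -17.47   0.1 ] turn [-0.1  0.  -2.8]
```

Request:
apply_moves --targets '[[[1, 2.8, -4.1, 0, 0, 0, -1], [1, 5.6, -8.3, 0, 0, 0, -2], [1, 8.4, -12.5, 0, 0, 0, -2.8], [1, 10.5, -15.7, 0, 0, 0, -2.8], [1, 11.7, -17.5, 0.1, 0, 0, -2.8], [1, 11.7, -17.5, 0.1, 0, 0, -2.8]]]'

```text
clock: 1.5
eef_pos: [603.4, -77.7, 229.3]
tcp_rot: [-3.14, 0.001, 0.003]
contact_force: [0.3, -1.0, 0.5]
opening: 1.001
```

```bash
python3 to.py 602 -80.5 230; python3 - <<'E'
from h import *
import pickle
s=r.sense();f=save('wrist','w1');pickle.dump((s,f),open('w1.pkl','wb'));print(f['fov_y'],np.round(f['mount'],3))
E
```

```text
at [603.4 -77.7 229.3] F [ 0.3 -1.   0.5] op 1.001 t 1.5 q6 -0.13
shift cm [-0.14  0.28 -0.07] turn [-0.1  0.   0.1]
67.20851318521439 [[   1.       0.       0.      -0.722]
 [  -0.       0.956    0.294  -74.074]
 [  -0.      -0.294    0.956 -141.842]
 [   0.       0.       0.       1.   ]]
```

View pics/w1.png

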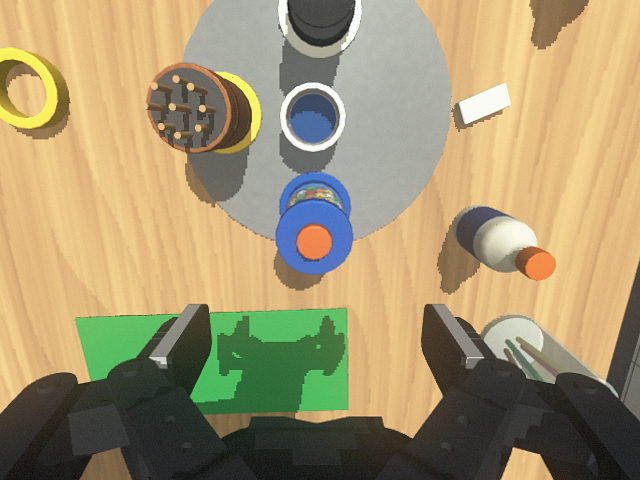

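Wrist view: button at (314,242), pot rim centre near (190,108), well rim centre at (313,117), blue coaster around (315,207). Casting these.

```bash
cat >> h.py <<'E'
from scipy.spatial.transform import Rotation as Ro
def wcam(s,f):
    g=dict(f);M=np.array(f['mount']);W=np.eye(4);W[:3,:3]=Ro.from_euler('xyz',s['tcp_rot']).as_matrix();W[:3,3]=s['eef_pos']
    C=np.linalg.inv(W@M);g['R']=C[:3,:3];g['t']=C[:3,3];return g
E
python3 - <<'E'
from h import *
import pickle
s,f=pickle.load(open('w1.pkl','rb'));g=wcam(s,f)
for n,p,z in(('button',(314,242),128),('pot',(190,108),103),('well',(313,117),49),('blue',(315,207),8)): print(n,ray(g,p,z).round(1))
E
```

```text
button [601.3 -79.6 128. ]
pot [514.7  10.1 103. ]
well [599.8   6.3  49. ]
blue [601.6 -79.4   8. ]
```

Request:
apply_moves --targets '[[[1, -0.17, 0.25, 4, 0, 0, 0], [1, -0.17, 0.25, 8, 0, 0, 0], [1, -0.17, 0.25, 12, 0, 0, 0], [1, -0.17, 0.25, 15, 0, 0, 0], [1, -0.17, 0.25, 16.2, 0, 0, 0], [1, -0.17, 0.25, 16.2, 0, 0, 0], [-1, -0.17, 0.25, 16.2, 0, 0, 0], [-1, -0.17, 0.25, 16.2, 0, 0, 0]]]'

```text
clock: 2.35
eef_pos: [601.6, -81.9, 69.2]
tcp_rot: [-3.141, -0.001, 0.002]
contact_force: [-0.5, 1.0, -0.1]
opening: 0.688
```

Request:
apply_moves --targets '[[[-1, 0, 0, 0, 0, 0, 0], [-1, 0, 0, 0, 0, 0, 0], [-1, 0, 0, 0, 0, 0, 0], [-1, 0, 0, 0, 0, 0, 0]]]'

```text
clock: 2.75
eef_pos: [601.9, -81.9, 69.7]
tcp_rot: [-3.141, -0.002, 0.002]
contact_force: [-0.8, -0.3, 2.8]
opening: 0.655
```

Request:
apply_moves --targets '[[[-1, 0, 0, -2, 0, 0, 0], [-1, 0, 0, -4, 0, 0, 0], [-1, -2, 1.7, -5, 0, 0, 0], [-1, -5, 4.3, -5, 0, 0, 0], [-1, -8, 7, -5, 0, 0, 0], [-1, -11, 9.6, -5, 0, 0, 0], [-1, -14, 12.2, -5, 0, 0, 0], [-1, -17, 14.9, -5, 0, 0, 0]]]'

```text
clock: 3.55
eef_pos: [430.6, -231.8, 119.2]
tcp_rot: [-3.141, -0.002, 0.002]
contact_force: [0.0, -0.4, -2.3]
opening: 0.652
```

```bash
python3 to.py 385 -272 66
```

```text
at [ 430.6 -231.8  119.2] F [ 0.  -0.4 -2.3] op 0.652 t 3.55 q6 -0.5
shift cm [-4.58  4.01  5.31] turn [-0.  -0.1  0.1]
```

Request:
apply_moves --targets '[[[-1, -2.5, 2.2, 0, 0, 0, 0], [-1, -4.2, 3.7, 1, 0, 0, 0], [-1, -4.6, 4, 2.5, 0, 0, 0], [-1, -4.6, 4, 4, 0, 0, 0], [-1, -4.6, 4, 4.6, 0, 0, 0], [-1, -4.6, 4, 5.0, 0, 0, 0], [-1, -4.6, 4, 5.2, 0, 0, 0], [-1, -4.6, 4, 5.2, 0, 0, 0]]]'

```text
clock: 4.35
eef_pos: [385.1, -271.8, 67.2]
tcp_rot: [-3.141, -0.002, 0.003]
contact_force: [-0.4, -0.7, -2.7]
opening: 0.648
```

```bash
python3 to.py 385 -272 66
```

```text
at [ 385.1 -271.8   67.2] F [-0.4 -0.7 -2.7] op 0.648 t 4.35 q6 -0.62
shift cm [-0.01  0.02  0.12] turn [-0.  -0.1  0.2]
```

Request:
apply_moves --targets '[[[-1, 0, 0, 0.1, 0, 0, 0], [-1, 0, 0, 0.2, 0, 0, 0], [-1, 0, 0, 0.2, 0, 0, 0]]]'

```text
clock: 4.65
eef_pos: [385.6, -272.0, 65.7]
tcp_rot: [3.141, -0.003, 0.003]
contact_force: [-0.3, -0.1, 0.4]
opening: 0.649
```

Request:
apply_moves --targets '[[[-1, 0, 0, 0.05, 0, 0, 0], [1, 0, 0, 0.05, 0, 0, 0], [1, 0, 0, 0.05, 0, 0, 0], [1, 0, 0, 0.05, 0, 0, 0], [1, 0, 0, -4, 0, 0, 0], [1, 0, 0, -8.5, 0, 0, 0], [1, 2, -5, -12, 0, 0, 0], [1, 4, -9, -12, 0, 0, 0]]]'

```text
clock: 5.45
eef_pos: [423.5, -189.2, 188.1]
tcp_rot: [3.139, -0.008, -0.001]
contact_force: [0.4, -0.4, -0.3]
opening: 0.999
```

```bash
python3 to.py 514.5 9.8 180
```

```text
at [ 423.5 -189.2  188.1] F [ 0.4 -0.4 -0.3] op 0.999 t 5.45 q6 -0.42
shift cm [  9.08 -19.91   0.83] turn [ 0.2 -0.5 -0. ]
```

Request:
apply_moves --targets '[[[1, 1.8, -4, 0, 0, 0, 0], [1, 3.6, -8, 0, 0, 0, 0], [1, 5.4, -12, 0, 0, 0, 0], [1, 7.2, -16, 0, 0.2, -0.5, 0], [1, 8.5, -18.5, 0, 0.2, -0.5, 0], [1, 9.1, -19.9, 0.4, 0.2, -0.5, 0], [1, 9.1, -19.9, 0.8, 0.2, -0.5, 0]]]'

```text
clock: 6.15
eef_pos: [515.2, 10.9, 179.9]
tcp_rot: [-3.141, 0.001, 0.001]
contact_force: [-0.5, -0.9, -0.7]
opening: 0.999
```

```bash
python3 to.py 514.5 9.8 67; python3 - <<'E'
from h import *
import pickle
s=r.sense();f=save('wrist','w2');pickle.dump((s,f),open('w2.pkl','wb'))
E
```

```text
at [515.2  10.9 179.9] F [-0.5 -0.9 -0.7] op 0.999 t 6.15 q6 0.02
shift cm [-0.06  0.12 11.29] turn [-0.   0.   0.1]
```

View pics/w2.png

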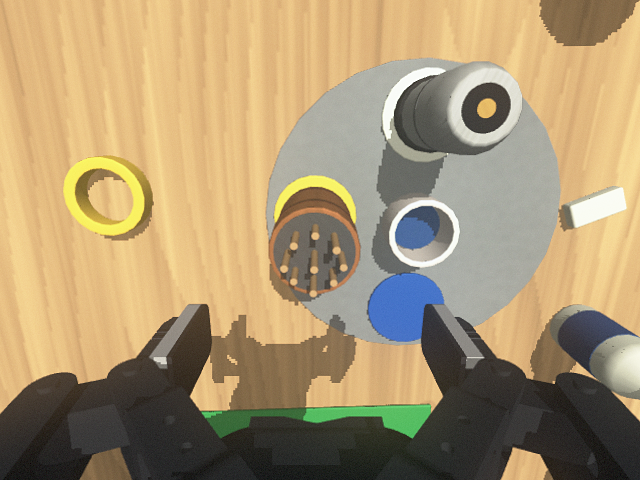

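Wrist view 2: the blue coaster is clear, centre near (407,307). Pot rim near (315,252), sharpener hole at (486,107), well rim at (424,233).

```bash
python3 - <<'E'
from h import *
import pickle
s,f=pickle.load(open('w2.pkl','rb'));g=wcam(s,f)
hsv=cv2.cvtColor(f['pixels'],cv2.COLOR_RGB2HSV);m=((abs(hsv[...,0].astype(int)-110)<12)&(hsv[...,1]>150)).astype(np.uint8);m[:265]=0;m[350:]=0;m[:,:360]=0;m[:,450:]=0
c=max(cv2.findContours(m,0,1)[0],key=cv2.contourArea)[:,0];print('blue',cv2.minEnclosingCircle(np.array([ray(g,p,8)[:2] for p in c],np.float32)))
for n,p,z in(('pot',(315,252),103),('well',(424,233),49),('sharp',(486,107),113),('white',(425,114),8)): print(n,ray(g,p,z).round(1))
E
```

```text
blue ((600.8837280273438, -79.02236938476562), 36.291927337646484)
pot [513.8   9.8 103. ]
well [599.1   7.3  49. ]
sharp [606.2  96.3 113. ]
white [603.4  96.8   8. ]
```

Request:
apply_moves --targets '[[[1, -0.06, 0.1, 4, 0, 0, 0], [1, -0.06, 0.1, 8, 0, 0, 0], [1, -0.06, 0.1, 10.5, 0, 0, 0], [1, -0.06, 0.1, 11.2, 0, 0, 0], [1, -0.06, 0.1, 11.2, 0, 0, 0], [-1, -0.06, 0.1, 11.2, 0, 0, 0], [-1, -0.06, 0.1, 11.2, 0, 0, 0], [-1, -0.06, 0.1, 11.2, 0, 0, 0]]]'

```text
clock: 7.0
eef_pos: [514.2, 8.6, 69.0]
tcp_rot: [-3.141, -0.0, 0.001]
contact_force: [-2.1, -1.3, 8.5]
opening: 0.688
```

Request:
apply_moves --targets '[[[-1, 0, 0, 0, 0, 0, 0], [-1, 0, 0, 0, 0, 0, 0], [-1, 0, 0, 0, 0, 0, 0]]]'

```text
clock: 7.3
eef_pos: [514.3, 8.7, 69.4]
tcp_rot: [-3.141, -0.001, 0.001]
contact_force: [-0.6, -0.3, -2.0]
opening: 0.688
```

Request:
apply_moves --targets '[[[-1, 0, 0, -2, 0, 0, 0], [-1, 0, 0, -4, 0, 0, 0], [-1, -0.3, 3, -5, 0, 0, 0], [-1, -0.6, 6.5, -5, 0, 0, 0], [-1, -1, 10, -5, 0, 0, 0], [-1, -1.3, 13.5, -5, 0, 0, 0], [-1, -1.7, 17, -5, 0, 0, 0], [-1, -2, 20.5, -5, 0, 0, 0]]]'

```text
clock: 8.1
eef_pos: [494.0, -197.7, 119.3]
tcp_rot: [-3.141, -0.001, 0.001]
contact_force: [0.9, 0.3, -1.9]
opening: 0.685
```

```bash
python3 to.py 487 -272 65.5
```

```text
at [ 494.  -197.7  119.3] F [ 0.9  0.3 -1.9] op 0.685 t 8.1 q6 -0.39
shift cm [-0.71  7.44  5.37] turn [-0.  -0.   0.1]
```

Request:
apply_moves --targets '[[[-1, -0.4, 3, 0, 0, 0, 0], [-1, -0.6, 6, 0, 0, 0, 0], [-1, -0.7, 7.4, 1, 0, 0, 0], [-1, -0.7, 7.4, 2.5, 0, 0, 0], [-1, -0.7, 7.4, 4, 0, 0, 0], [-1, -0.7, 7.4, 4.8, 0, 0, 0], [-1, -0.7, 7.4, 5.2, 0, 0, 0], [-1, -0.7, 7.4, 5.2, 0, 0, 0]]]'

```text
clock: 8.9
eef_pos: [486.9, -271.1, 66.7]
tcp_rot: [-3.141, 0.0, 0.002]
contact_force: [-0.6, -0.6, -1.9]
opening: 0.681
```

Request:
apply_moves --targets '[[[-1, 0, 0, 0.1, 0, 0, 0], [-1, 0, 0, 0.2, 0, 0, 0], [-1, 0, 0, 0.2, 0, 0, 0]]]'

```text
clock: 9.2
eef_pos: [487.2, -271.2, 65.1]
tcp_rot: [-3.141, -0.0, 0.002]
contact_force: [-0.0, -0.2, -2.3]
opening: 0.691
```

Still carrying; lower a touch more.

Request:
apply_moves --targets '[[[-1, 0, 0, 0.05, 0, 0, 0], [-1, 0, 0, 0.1, 0, 0, 0], [-1, 0, 0, 0.1, 0, 0, 0]]]'

```text
clock: 9.5
eef_pos: [487.2, -271.3, 65.0]
tcp_rot: [-3.141, -0.0, 0.002]
contact_force: [-2.9, 0.9, 8.0]
opening: 0.686
```

Contact. Release, rise and go for the sharpener.

Request:
apply_moves --targets '[[[1, 0, 0, 0, 0, 0, 0], [1, 0, 0, 0, 0, 0, 0], [1, 0, 0, 0, 0, 0, 0], [1, 0, 0, -4, 0, 0, 0], [1, 0, 0, -8.5, 0, 0, 0], [1, 1.5, -4, -12, 0, 0, 0], [1, 3, -8.5, -12, 0, 0, 0], [1, 4.5, -13, -12, 0, 0, 0]]]'

```text
clock: 10.3
eef_pos: [533.3, -140.4, 186.9]
tcp_rot: [3.141, -0.004, -0.0]
contact_force: [0.6, 0.8, -0.4]
opening: 1.001
```

```bash
python3 to.py 607 96 180
```

```text
at [ 533.3 -140.4  186.9] F [ 0.6  0.8 -0.4] op 1.001 t 10.3 q6 -0.26
shift cm [  7.37 -23.65   0.71] turn [ 0.  -0.2 -0. ]
```

Request:
apply_moves --targets '[[[1, 1.3, -4.2, 0, 0, 0, 0], [1, 2.6, -8.4, 0, 0, 0, 0], [1, 3.9, -12.6, 0, 0, 0, 0], [1, 5.2, -16.8, 0, 0, -0.2, 0], [1, 6.5, -20.8, 0.2, 0, -0.2, 0], [1, 7.3, -23, 0.5, 0, -0.2, 0], [1, 7.35, -23.65, 0.7, 0, -0.2, 0], [1, 7.35, -23.65, 0.7, 0, -0.2, 0]]]'

```text
clock: 11.1
eef_pos: [606.4, 96.6, 179.5]
tcp_rot: [3.141, 0.001, 0.001]
contact_force: [0.0, -0.5, 0.2]
opening: 1.002
```

```bash
python3 to.py 607 96 56; python3 - <<'E'
from h import *
import pickle
s=r.sense();f=save('wrist','w3');pickle.dump((s,f),open('w3.pkl','wb'))
E
```

```text
at [606.4  96.6 179.5] F [ 0.  -0.5  0.2] op 1.002 t 11.1 q6 0.15
shift cm [ 0.07  0.05 12.35] turn [0.  0.  0.1]
```

View pics/w3.png

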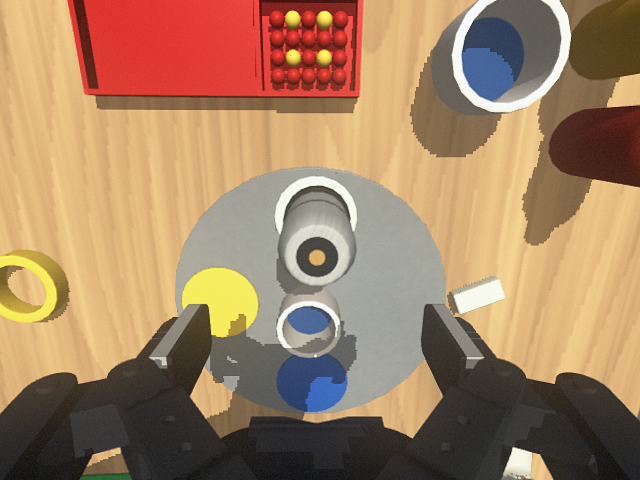

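Wrist view 3: the sharpener hole at (316,258) is centred between the fingers. The yellow coaster is clear near (220,302). Descending to grip.

```bash
python3 - <<'E'
from h import *
import pickle
s,f=pickle.load(open('w3.pkl','rb'));g=wcam(s,f)
for n,p,z in(('sharp',(316.5,258),113),('white',(316,216),8),('yellow',(220,301.5),8),('well',(309,328),49)): print(n,ray(g,p,z).round(1))
E
```

```text
sharp [606.   95.1 113. ]
white [605.7  96.7   8. ]
yellow [514.   12.6   8. ]
well [599.9   8.5  49. ]
```

Request:
apply_moves --targets '[[[1, 0.05, 0.05, 4, 0, 0, 0], [1, 0.05, 0.05, 8, 0, 0, 0], [1, 0.05, 0.05, 11, 0, 0, 0], [1, 0.05, 0.05, 12.3, 0, 0, 0], [1, 0.05, 0.05, 12.3, 0, 0, 0], [-1, 0.05, 0.05, 12.3, 0, 0, 0], [-1, 0.05, 0.05, 12.3, 0, 0, 0], [-1, 0.05, 0.05, 12.3, 0, 0, 0]]]' --newtons 70

```text
clock: 11.95
eef_pos: [607.8, 95.1, 58.9]
tcp_rot: [3.141, -0.002, 0.0]
contact_force: [-2.1, -0.7, 4.0]
opening: 0.593
```

Request:
apply_moves --targets '[[[-1, 0, 0, 0, 0, 0, 0], [-1, 0, 0, 0, 0, 0, 0], [-1, 0, 0, 0, 0, 0, 0], [-1, 0, 0, 0, 0, 0, 0]]]'

```text
clock: 12.35
eef_pos: [607.8, 95.2, 58.9]
tcp_rot: [3.141, -0.002, 0.001]
contact_force: [-0.6, -0.0, -1.1]
opening: 0.593
```

Request:
apply_moves --targets '[[[-1, 0, 0, -2, 0, 0, 0], [-1, 0, 0, -5, 0, 0, 0], [-1, 0, 0, -8, 0, 0, 0], [-1, -0.2, 3, -8, 0, 0, 0], [-1, -0.4, 7, -8, 0, 0, 0], [-1, -0.6, 11, -8, 0, 0, 0], [-1, -0.8, 15, -8, 0, 0, 0], [-1, -1, 19, -8, 0, 0, 0]]]'

```text
clock: 13.15
eef_pos: [597.3, -96.2, 138.9]
tcp_rot: [3.141, -0.002, 0.001]
contact_force: [-0.2, -0.5, -3.3]
opening: 0.595
```

```bash
python3 to.py 590 -272 55
```

```text
at [597.3 -96.2 138.9] F [-0.2 -0.5 -3.3] op 0.595 t 13.15 q6 -0.16
shift cm [-0.76 17.57  8.4 ] turn [ 0.  -0.1  0.1]
```

Request:
apply_moves --targets '[[[-1, -0.2, 4, 0, 0, 0, 0], [-1, -0.4, 8, 0.5, 0, 0, 0], [-1, -0.6, 12, 2, 0, 0, 0], [-1, -0.7, 15, 3.5, 0, 0, 0], [-1, -0.75, 17.2, 5, 0, 0, 0], [-1, -0.75, 17.6, 6.5, 0, 0, 0], [-1, -0.75, 17.6, 7.6, 0, 0, 0], [-1, -0.75, 17.6, 7.6, 0, 0, 0]]]'

```text
clock: 13.95
eef_pos: [588.8, -270.8, 60.9]
tcp_rot: [-3.14, 0.001, 0.001]
contact_force: [-1.0, 0.5, -2.9]
opening: 0.592
```

```bash
python3 to.py 590 -272 55
```

```text
at [ 588.8 -270.8   60.9] F [-1.   0.5 -2.9] op 0.592 t 13.95 q6 -0.44
shift cm [0.12 0.12 0.59] turn [-0.1  0.1  0.1]
```

Request:
apply_moves --targets '[[[-1, 0.1, 0.1, 0.3, 0, 0, 0], [-1, 0.1, 0.1, 0.45, 0, 0, 0], [-1, 0.1, 0.1, 0.55, 0, 0, 0], [-1, 0.1, 0.1, 0.6, 0, 0, 0], [-1, 0.1, 0.1, 0.6, 0, 0, 0]]]'

```text
clock: 14.45
eef_pos: [590.0, -271.7, 55.3]
tcp_rot: [-3.141, 0.001, 0.001]
contact_force: [0.1, 0.6, -2.2]
opening: 0.592
```

Request:
apply_moves --targets '[[[-1, 0, 0, 0.05, 0, 0, 0], [-1, 0, 0, 0.12, 0, 0, 0], [-1, 0, 0, 0.12, 0, 0, 0]]]'

```text
clock: 14.75
eef_pos: [590.2, -271.8, 55.0]
tcp_rot: [-3.141, 0.001, 0.001]
contact_force: [-2.6, 1.7, 5.0]
opening: 0.592
```

Request:
apply_moves --targets '[[[1, 0, 0, 0, 0, 0, 0], [1, 0, 0, 0, 0, 0, 0], [1, 0, 0, 0, 0, 0, 0], [1, 0, 0, -4, 0, 0, 0], [1, 0, 0, -8.5, 0, 0, 0], [1, 0.1, -4, -11, 0, 0, 0], [1, 0.3, -8.5, -11, 0, 0, 0], [1, 0.5, -13, -11, 0, 0, 0]]]'

```text
clock: 15.55
eef_pos: [595.6, -141.1, 166.5]
tcp_rot: [-3.141, -0.002, -0.0]
contact_force: [0.7, 0.3, 0.3]
opening: 1.0
```

```bash
python3 to.py 600 7 110
```

```text
at [ 595.6 -141.1  166.5] F [0.7 0.3 0.3] op 1.0 t 15.55 q6 -0.24
shift cm [  0.42 -14.81   5.66] turn [-0.  -0.1 -0. ]
```

Request:
apply_moves --targets '[[[1, 0.1, -4.5, 0, 0, 0, 0], [1, 0.2, -9, 0, 0, 0, 0], [1, 0.3, -13, 1, 0, 0, 0], [1, 0.4, -14.8, 3, 0, 0, 0], [1, 0.4, -14.8, 5.6, 0, 0, 0], [1, 0.4, -14.8, 5.6, 0, 0, 0]]]'

```text
clock: 16.15
eef_pos: [597.5, 7.8, 107.7]
tcp_rot: [-3.141, 0.003, 0.001]
contact_force: [-0.8, -0.6, -0.3]
opening: 0.999
```

```bash
python3 to.py 600 7 16; python3 - <<'E'
from h import *
import pickle
for n in('wrist','side'):
    s=r.sense();f=save(n,n[0]+'4');pickle.dump((s,f),open(n[0]+'4.pkl','wb'))
a=cv2.imread('pics/w4.png')[:360];b=cv2.imread('pics/s4.png')[60:360];cv2.imwrite('pics/c4.png',cv2.resize(np.vstack([a,b]),None,fx=.9,fy=.9))
E
```

```text
at [597.5   7.8 107.7] F [-0.8 -0.6 -0.3] op 0.999 t 16.15 q6 0.01
shift cm [0.28 0.08 9.17] turn [-0.   0.2  0.1]
```

View pics/c4.png

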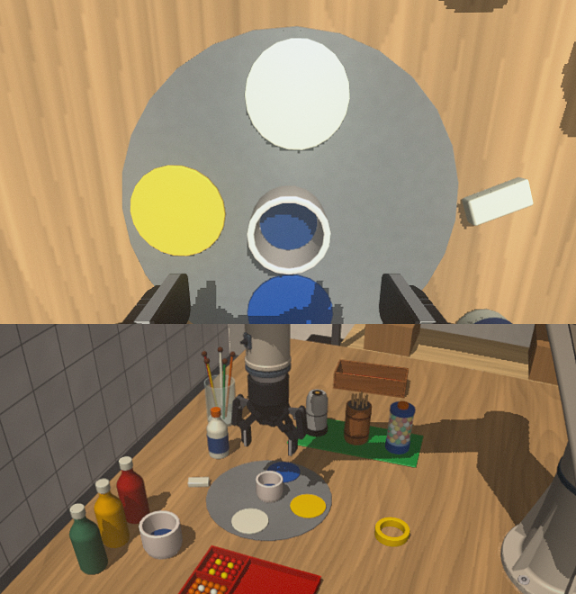

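Wrist and side views: all three stand upright on the mat, the coasters are clear, and the well rim is at crop (288,235), or (320,261) in the wrist image. Measuring coasters and well.

```bash
python3 - <<'E'
from h import *
import pickle
s,f=pickle.load(open('w4.pkl','rb'));g=wcam(s,f)
hsv=cv2.cvtColor(f['pixels'],cv2.COLOR_RGB2HSV).astype(int);H,S,V=[hsv[...,i] for i in range(3)];yy,xx=np.mgrid[:480,:640]
for n,m,z in(('yellow',(abs(H-28)<8)&(S>150)&(xx<260)&(xx>130)&(yy>170)&(yy<300),8),('white',(S<50)&(V>200)&(yy<180)&(abs(xx-330)<70),8),('well',(S<60)&(V>190)&(abs(xx-320)<60)&(yy>200)&(yy<310),49)):
    c=max(cv2.findContours(m.astype(np.uint8),0,1)[0],key=cv2.contourArea)[:,0];P=np.array([ray(g,p,z)[:2] for p in c],np.float32)
    print(n,cv2.minEnclosingCircle(P),cv2.boundingRect(c))
print('well hand',ray(g,(320.5,261),49).round(1))
E
python3 to.py 600 7 16
```

```text
yellow ((514.0410766601562, 10.687938690185547), 36.59452819824219) (145, 184, 105, 100)
white ((605.1369018554688, 95.14315795898438), 36.482120513916016) (272, 42, 117, 124)
well ((599.492431640625, 6.455723285675049), 27.546924591064453) (275, 218, 93, 87)
well hand [599.4   7.3  49. ]
at [599.6   6.8 110.6] F [-0.3 -0.8  0.1] op 0.998 t 16.25 q6 0.01
shift cm [ 0.03 -0.02  9.46] turn [-0.  -0.1 -0. ]
```

Request:
apply_moves --targets '[[[1, 0, 0, 4, 0, 0, 0], [1, 0, 0, 7.5, 0, 0, 0], [1, 0, 0, 9, 0, 0, 0], [1, 0, 0, 9.4, 0, 0, 0], [1, 0, 0, 9.4, 0, 0, 0], [-1, 0, 0, 9.4, 0, 0, 0], [-1, 0, 0, 9.4, 0, 0, 0], [-1, 0, 0, 9.4, 0, 0, 0]]]' --newtons 50

```text
clock: 17.05
eef_pos: [600.8, 6.8, 18.5]
tcp_rot: [-3.141, -0.003, 0.0]
contact_force: [-1.9, -0.3, 8.2]
opening: 0.641
```

Request:
apply_moves --targets '[[[-1, 0, 0, 0, 0, 0, 0], [-1, 0, 0, 0, 0, 0, 0], [-1, 0, 0, 0, 0, 0, 0]]]'

```text
clock: 17.35
eef_pos: [600.9, 6.8, 18.8]
tcp_rot: [-3.141, -0.004, 0.0]
contact_force: [0.1, 0.4, -0.9]
opening: 0.634
```

Request:
apply_moves --targets '[[[-1, 0, 0, -2, 0, 0, 0], [-1, 0, 0, -4, 0, 0, 0], [-1, -0.5, -1.5, -6, 0, 0, 0], [-1, -2, -5, -6, 0, 0, 0], [-1, -3.5, -8.5, -6, 0, 0, 0], [-1, -5, -12, -6, 0, 0, 0], [-1, -6.5, -15.5, -6, 0, 0, 0], [-1, -8, -19, -6, 0, 0, 0]]]'

```text
clock: 18.15
eef_pos: [519.8, 198.1, 78.5]
tcp_rot: [-3.141, -0.004, -0.0]
contact_force: [-0.2, -0.1, -2.1]
opening: 0.642
```

```bash
python3 to.py 495.5 262 19; python3 - <<'E'
from h import *
import pickle
s=r.sense();f=save('wrist','w5');pickle.dump((s,f),open('w5.pkl','wb'))
E
```

```text
at [519.8 198.1  78.5] F [-0.2 -0.1 -2.1] op 0.642 t 18.15 q6 0.36
shift cm [-2.46 -6.39  5.95] turn [-0.  -0.2 -0. ]
```

View pics/w5.png

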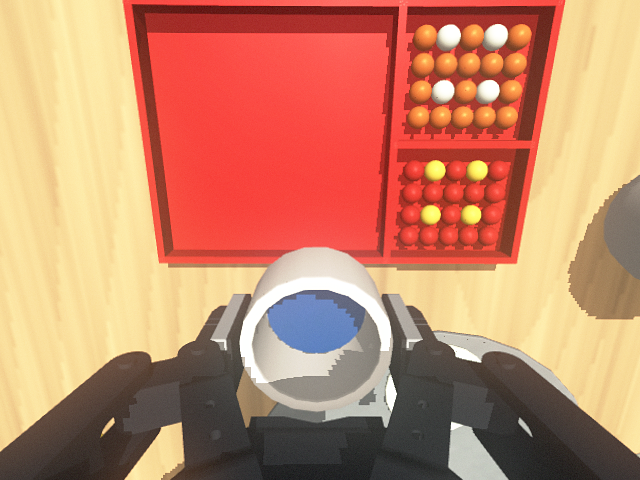

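Wrist view 5: the large compartment's inner top-edge corners are near (170,249), (384,249), (399,8) and (147,8). The well hangs centred at (317,345). Casting the corners.

```bash
python3 - <<'E'
from h import *
import pickle
s,f=pickle.load(open('w5.pkl','rb'));g=wcam(s,f)
P=np.array([ray(g,p,18)[:2] for p in((170,249),(384,249),(399,8),(147,8))]);print(P.round(1),P.mean(0).round(1),s['eef_pos'].round(1))
E
python3 to.py 495.5 262 19
```

```text
[[433.6 204.6]
 [559.6 204.4]
 [559.8 328.1]
 [437.5 327.7]] [497.6 266.2] [519.8 198.1  78.5]
at [517.8 202.1  78.5] F [-1.3  3.7 -2.4] op 0.639 t 18.2 q6 0.37
shift cm [-2.24 -5.98  5.95] turn [-0.1 -0.1  0. ]
```

The arm was still settling in that picture, so I'll move over the compartment, pause and remeasure.

Request:
apply_moves --targets '[[[-1, -1.5, -3, 0, 0, 0, 0], [-1, -2.1, -6, 0, 0, 0, 0], [-1, -2.1, -6.1, 0, 0, 0, 0], [-1, -2.1, -6.1, 0, 0, 0, 0], [-1, -2.1, -6.1, 0, 0, 0, 0], [-1, -2.1, -6.1, 0, 0, 0, 0]]]'

```text
clock: 18.8
eef_pos: [497.0, 262.1, 78.4]
tcp_rot: [-3.14, -0.002, -0.001]
contact_force: [-0.6, -0.6, -1.3]
opening: 0.641
```

```bash
python3 to.py 496 264 19; python3 - <<'E'
from h import *
import pickle
fs={}
for n in('wrist','top','side'):
    s=r.sense();fs[n]=(s,save(n,n[0]+'6'))
pickle.dump(fs,open('f6.pkl','wb'))
w=cv2.imread('pics/w6.png');t=cv2.resize(cv2.imread('pics/t6.png')[195:355,100:230],None,fx=2.2,fy=2.2,interpolation=cv2.INTER_CUBIC);c=np.zeros((480,640+t.shape[1],3),np.uint8);c[:,:640]=w;c[:t.shape[0],640:]=t
cv2.imwrite('pics/c6.png',c[:,130:930])
E
```

```text
at [497.  262.1  78.4] F [-0.6 -0.6 -1.3] op 0.641 t 18.8 q6 0.48
shift cm [-0.11 -0.18  5.94] turn [-0.1 -0.1 -0. ]
```

View pics/c6.png

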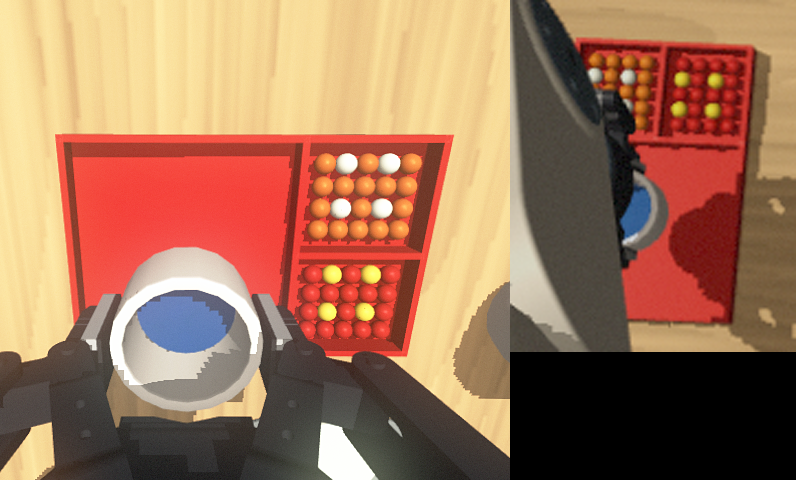

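View 6: outer tray corners at image (187,135), (583,135) and (535,352).

```bash
python3 - <<'E'
from h import *
import pickle
fs=pickle.load(open('f6.pkl','rb'));g=wcam(*fs['wrist'])
for p in((187,135),(583,135),(535,352)): print(ray(g,p,18).round(1))
s,f=pickle.load(open('w3.pkl','rb'));g=wcam(s,f)
for p in((85,92),(357,93)): print('w3',ray(g,p,18).round(1))
f=fs['top'][1]
for p in((750,45),(732,320)): print('top',ray(f,((p[0]-510)/2.2+100,p[1]/2.2+195),18).round(1))
E
```

```text
[427.3 333.1  18. ]
[639.  332.7  18. ]
[637.2 198.8  18. ]
w3 [426.8 196.9  18. ]
w3 [637.4 197.2  18. ]
top [640.3 197.1  18. ]
top [428.3 192.9  18. ]
```

Request:
apply_moves --targets '[[[-1, -0.15, -0.2, 2, 0, 0, 0], [-1, -0.15, -0.2, 4, 0, 0, 0], [-1, -0.15, -0.2, 5, 0, 0, 0], [-1, -0.15, -0.2, 5.5, 0, 0, 0], [-1, -0.15, -0.2, 5.8, 0, 0, 0], [-1, -0.15, -0.2, 5.9, 0, 0, 0], [-1, -0.15, -0.2, 5.9, 0, 0, 0]]]'

```text
clock: 19.65
eef_pos: [496.0, 264.6, 19.9]
tcp_rot: [-3.139, -0.003, -0.001]
contact_force: [-0.7, -0.0, -1.2]
opening: 0.636
```

Request:
apply_moves --targets '[[[-1, 0, 0, 0.05, 0, 0, 0], [-1, 0, 0, 0.1, 0, 0, 0], [-1, 0, 0, 0.1, 0, 0, 0]]]'

```text
clock: 19.95
eef_pos: [496.1, 264.7, 19.2]
tcp_rot: [-3.139, -0.003, -0.0]
contact_force: [-0.5, -0.1, -0.9]
opening: 0.637
```

Request:
apply_moves --targets '[[[-1, 0, 0, 0.05, 0, 0, 0], [-1, 0, 0, 0.1, 0, 0, 0], [-1, 0, 0, 0.1, 0, 0, 0]]]'

```text
clock: 20.25
eef_pos: [496.3, 264.8, 18.6]
tcp_rot: [-3.139, -0.004, -0.001]
contact_force: [-1.4, -1.3, 4.6]
opening: 0.641
```

Request:
apply_moves --targets '[[[1, 0, 0, 0, 0, 0, 0], [1, 0, 0, 0, 0, 0, 0], [1, 0, 0, 0, 0, 0, 0], [1, 0, 0, -4, 0, 0, 0], [1, 0, 0, -8.5, 0, 0, 0], [1, 0, 0, -13, 0, 0, 0], [1, 0.5, 3, -16, 0, 0, 0], [1, 1, 7, -16, 0, 0, 0]]]'

```text
clock: 21.05
eef_pos: [508.5, 195.9, 183.1]
tcp_rot: [-3.136, -0.012, 0.002]
contact_force: [1.0, -0.8, -0.7]
opening: 0.998
```

```bash
python3 to.py 590.2 -271.8 180
```

```text
at [508.5 195.9 183.1] F [ 1.  -0.8 -0.7] op 0.998 t 21.05 q6 0.36
shift cm [ 8.07 46.79  0.14] turn [-0.3 -0.7  0.1]
```

Request:
apply_moves --targets '[[[1, 0.8, 4.8, 0, 0, 0, 0], [1, 1.6, 9.6, 0, 0, 0, 0], [1, 2.4, 14.4, 0, -0.3, -0.7, 0], [1, 3.2, 19.2, 0, -0.3, -0.7, 0], [1, 4, 24, 0, -0.3, -0.7, 0], [1, 4.8, 28.8, 0, -0.3, -0.7, 0], [1, 5.6, 33.5, 0, -0.3, -0.7, 0], [1, 6.4, 38, 0.1, -0.3, -0.7, 0]]]'

```text
clock: 21.85
eef_pos: [573.3, -186.3, 180.8]
tcp_rot: [-3.141, 0.0, 0.002]
contact_force: [1.5, 0.2, 0.3]
opening: 1.001
```

```bash
python3 to.py 590.2 -271.8 140; python3 - <<'E'
from h import *
import pickle
f=save('top','t7');pickle.dump(f,open('t7.pkl','wb'))
hsv=cv2.cvtColor(f['pixels'],cv2.COLOR_RGB2HSV)
E
```

```text
at [ 573.3 -186.3  180.8] F [1.5 0.2 0.3] op 1.001 t 21.85 q6 -0.32
shift cm [1.68 8.56 4.08] turn [-0.   0.   0.1]
```

View pics/t7.png

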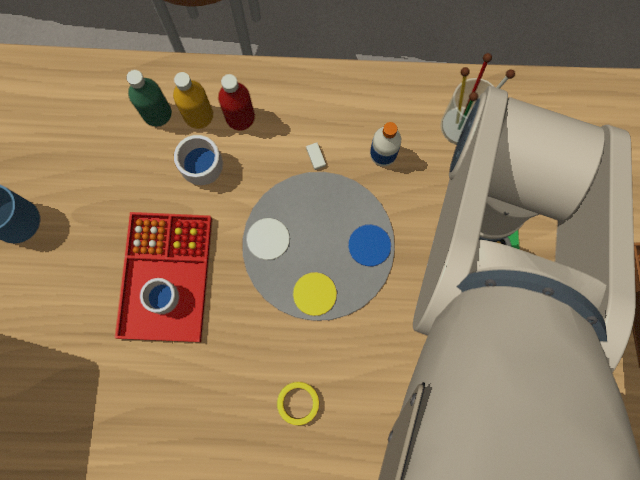

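Top view 7: the well stands in the large compartment, rim at (160,296). White (268,239), blue (370,245) and yellow (315,293) coasters are all clear. Measuring both.

```bash
python3 - <<'E'
from h import *
import pickle
f=pickle.load(open('t7.pkl','rb'));hsv=cv2.cvtColor(f['pixels'],cv2.COLOR_RGB2HSV).astype(int);H,S,V=[hsv[...,i] for i in range(3)];yy,xx=np.mgrid[:480,:640]
near=lambda u,v,r:np.hypot(xx-u,yy-v)<r
for n,m,z in(('yellow',(S>150)&near(315,293,30),8),('blue',(S>150)&near(370,245,30)&(H>95),8),('white',(S<50)&(V>165)&near(268,239,30),8),('well',(S<60)&(V>120)&near(160,296,24),49)):
    c=max(cv2.findContours(m.astype(np.uint8),0,1)[0],key=cv2.contourArea)[:,0];P=np.array([ray(f,p,z)[:2] for p in c],np.float32);print(n,cv2.minEnclosingCircle(P))
    print(np.round(P.min(0),1),np.round(P.max(0),1))
m=((H<6)|(H>174))&(S>150)&(xx<230)&(yy>205)&(yy<345)
c=cv2.findContours(m.astype(np.uint8),0,1)[0];c=max(c,key=cv2.contourArea)[:,0]
P=np.array([ray(f,p,18)[:2] for p in c]);print('tray',P.min(0),P.max(0))
# inner floor shadows: floor edge transitions on rows through well
E
```

```text
yellow ((514.3989868164062, 10.170820236206055), 36.46879959106445)
[478.2 -26. ] [549.7  46.6]
blue ((602.3756713867188, -80.46725463867188), 36.15494918823242)
[ 566.9 -115.8] [637.7 -45. ]
white ((606.7252807617188, 95.59298706054688), 36.56706237792969)
[571.7  59.7] [642.9 131.3]
well ((496.8070068359375, 263.7249755859375), 27.943269729614258)
[468.9 236.3] [524.2 291.3]
tray [426.35042833 193.00734358] [640.91976836 333.54615636]
```

Request:
apply_moves --targets '[[[1, 1, 4.5, 0, 0, 0, 0], [1, 1.7, 8, 0, 0, 0, 0], [1, 1.7, 8.55, 1, 0, 0, 0], [1, 1.7, 8.55, 2, 0, 0, 0], [1, 1.7, 8.55, 2, 0, 0, 0], [1, 1.7, 8.55, 2, 0, 0, 0]]]'

```text
clock: 22.5
eef_pos: [591.1, -276.2, 160.5]
tcp_rot: [3.139, 0.0, 0.002]
contact_force: [0.3, -0.4, 1.3]
opening: 1.002
```

```bash
python3 to.py 590.2 -271.8 55
```

```text
at [ 591.1 -276.2  160.5] F [ 0.3 -0.4  1.3] op 1.002 t 22.5 q6 -0.44
shift cm [-0.09 -0.46 10.55] turn [0.1 0.  0.1]
```

Request:
apply_moves --targets '[[[1, -0.1, -0.45, 2, 0, 0, 0], [1, -0.1, -0.45, 5, 0, 0, 0], [1, -0.1, -0.45, 8.5, 0, 0, 0], [1, -0.1, -0.45, 10.3, 0, 0, 0], [1, -0.1, -0.45, 10.5, 0, 0, 0], [1, -0.1, -0.45, 10.5, 0, 0, 0], [-1, -0.1, -0.45, 10.5, 0, 0, 0], [-1, -0.1, -0.45, 10.5, 0, 0, 0]]]' --newtons 70

```text
clock: 23.3
eef_pos: [591.2, -272.1, 57.2]
tcp_rot: [3.138, -0.002, 0.002]
contact_force: [0.0, 0.3, 0.4]
opening: 0.694
```

Request:
apply_moves --targets '[[[-1, 0, 0, 0, 0, 0, 0], [-1, 0, 0, 0, 0, 0, 0], [-1, 0, 0, 0, 0, 0, 0], [-1, 0, 0, 0, 0, 0, 0]]]'

```text
clock: 23.7
eef_pos: [591.5, -272.4, 57.7]
tcp_rot: [3.138, -0.003, 0.002]
contact_force: [-1.5, 0.2, 4.5]
opening: 0.592
```

```bash
python3 to.py 607.5 95.3 63
```

```text
at [ 591.5 -272.4   57.7] F [-1.5  0.2  4.5] op 0.592 t 23.7 q6 -0.43
shift cm [  1.66 -36.76  -0.66] turn [ 0.2 -0.2  0.1]
```

Request:
apply_moves --targets '[[[-1, 0, 0, -2, 0, 0, 0], [-1, 0, 0, -4, 0, 0, 0], [-1, 0.1, -2, -6, 0, 0, 0], [-1, 0.3, -6, -6, 0, 0, 0], [-1, 0.5, -10, -6, 0, 0, 0], [-1, 0.7, -14, -6, 0, 0, 0], [-1, 0.9, -18.5, -6, 0, 0, 0], [-1, 1.1, -23, -6, 0, 0, 0]]]'

```text
clock: 24.5
eef_pos: [601.5, -40.6, 116.5]
tcp_rot: [3.138, -0.002, 0.001]
contact_force: [-0.2, -0.4, -3.5]
opening: 0.59
```

```bash
python3 to.py 607.5 95.3 64
```

```text
at [601.5 -40.6 116.5] F [-0.2 -0.4 -3.5] op 0.59 t 24.5 q6 -0.07
shift cm [  0.6  -13.61   5.2 ] turn [ 0.2 -0.1  0.1]
```

Request:
apply_moves --targets '[[[-1, 0.2, -4, 0, 0, 0, 0], [-1, 0.4, -8, 0, 0, 0, 0], [-1, 0.5, -12, 0, 0.2, 0, 0], [-1, 0.6, -13.6, 1, 0.2, 0, 0], [-1, 0.6, -13.6, 2.5, 0.2, 0, 0], [-1, 0.6, -13.6, 4, 0.2, 0, 0], [-1, 0.6, -13.6, 4.8, 0.2, 0, 0], [-1, 0.6, -13.6, 4.8, 0.2, 0, 0]]]'

```text
clock: 25.3
eef_pos: [606.1, 93.8, 66.0]
tcp_rot: [3.141, 0.001, -0.0]
contact_force: [1.4, -0.9, -2.3]
opening: 0.59
```

```bash
python3 to.py 607.5 95.3 62
```

```text
at [606.1  93.8  66. ] F [ 1.4 -0.9 -2.3] op 0.59 t 25.3 q6 0.15
shift cm [ 0.14 -0.15  0.4 ] turn [ 0.   0.1 -0. ]
```

Request:
apply_moves --targets '[[[-1, 0.1, -0.15, 0.2, 0, 0, 0], [-1, 0.1, -0.15, 0.3, 0, 0, 0], [-1, 0.1, -0.15, 0.35, 0, 0, 0], [-1, 0.1, -0.15, 0.35, 0, 0, 0]]]'

```text
clock: 25.7
eef_pos: [607.4, 95.2, 62.8]
tcp_rot: [3.141, 0.001, -0.001]
contact_force: [-0.8, -0.7, -2.1]
opening: 0.587
```

Request:
apply_moves --targets '[[[-1, 0, 0, 0.05, 0, 0, 0], [-1, 0, 0, 0.1, 0, 0, 0], [-1, 0, 0, 0.1, 0, 0, 0]]]'

```text
clock: 26.0
eef_pos: [607.4, 95.2, 61.9]
tcp_rot: [3.141, 0.0, -0.0]
contact_force: [1.3, -0.1, -1.1]
opening: 0.59
```

Request:
apply_moves --targets '[[[-1, 0, 0, 0.05, 0, 0, 0], [-1, 0, 0, 0.08, 0, 0, 0], [-1, 0, 0, 0.08, 0, 0, 0]]]'

```text
clock: 26.3
eef_pos: [607.4, 95.3, 61.8]
tcp_rot: [3.141, 0.0, -0.0]
contact_force: [-3.2, 0.0, 5.6]
opening: 0.586
```

Contact. Release, then go for the pot at (487.2, -271.3).

Request:
apply_moves --targets '[[[1, 0, 0, 0, 0, 0, 0], [1, 0, 0, 0, 0, 0, 0], [1, 0, 0, 0, 0, 0, 0], [1, 0, 0, -4, 0, 0, 0], [1, 0, 0, -8.5, 0, 0, 0], [1, -1, 3.5, -12, 0, 0, 0], [1, -2.4, 7.5, -12, 0, 0, 0], [1, -3.8, 12, -12, 0, 0, 0]]]'

```text
clock: 27.1
eef_pos: [569.9, -25.3, 183.5]
tcp_rot: [3.141, -0.003, 0.001]
contact_force: [0.5, -0.6, -0.2]
opening: 0.998
```

```bash
python3 to.py 487.2 -271.3 180
```

```text
at [569.9 -25.3 183.5] F [ 0.5 -0.6 -0.2] op 0.998 t 27.1 q6 -0.05
shift cm [-8.3  24.59  0.34] turn [ 0.  -0.2  0.1]
```

Request:
apply_moves --targets '[[[1, -1.4, 4.2, 0, 0, 0, 0], [1, -2.8, 8.4, 0, 0, 0, 0], [1, -4.2, 12.6, 0, 0, 0, 0], [1, -5.6, 16.8, 0, 0, 0, 0], [1, -7, 20.8, 0.3, 0, -0.2, 0], [1, -8, 23.6, 0.3, 0, -0.2, 0], [1, -8.3, 24.5, 0.3, 0, -0.2, 0], [1, -8.3, 24.6, 0.3, 0, -0.2, 0]]]'

```text
clock: 27.9
eef_pos: [487.0, -272.2, 180.4]
tcp_rot: [3.141, 0.0, -0.001]
contact_force: [0.7, 1.4, 0.4]
opening: 1.004
```

```bash
python3 to.py 487.2 -271.3 65
```

```text
at [ 487.  -272.2  180.4] F [0.7 1.4 0.4] op 1.004 t 27.9 q6 -0.51
shift cm [ 0.02 -0.1  11.54] turn [ 0.  0. -0.]
```

Request:
apply_moves --targets '[[[1, 0, -0.1, 4, 0, 0, 0], [1, 0, -0.1, 8, 0, 0, 0], [1, 0, -0.1, 10.8, 0, 0, 0], [1, 0, -0.1, 11.5, 0, 0, 0], [1, 0, -0.1, 11.5, 0, 0, 0], [-1, 0, -0.1, 11.5, 0, 0, 0], [-1, 0, -0.1, 11.5, 0, 0, 0], [-1, 0, -0.1, 11.5, 0, 0, 0]]]' --newtons 60

```text
clock: 28.7
eef_pos: [488.1, -271.8, 67.6]
tcp_rot: [3.139, -0.002, -0.001]
contact_force: [-2.1, 1.5, 7.7]
opening: 0.683
```

Request:
apply_moves --targets '[[[-1, 0, 0, 0, 0, 0, 0], [-1, 0, 0, 0, 0, 0, 0], [-1, 0, 0, 0, 0, 0, 0]]]'

```text
clock: 29.0
eef_pos: [488.3, -271.9, 68.1]
tcp_rot: [3.139, -0.003, -0.001]
contact_force: [0.1, -0.6, -2.2]
opening: 0.683
```

```bash
python3 to.py 514.3 9 72
```

```text
at [ 488.3 -271.9   68.1] F [ 0.1 -0.6 -2.2] op 0.683 t 29.0 q6 -0.51
shift cm [  2.58 -28.1   -0.46] turn [ 0.1 -0.2 -0. ]
```

Request:
apply_moves --targets '[[[-1, 0, 0, -2, 0, 0, 0], [-1, 0, 0, -4, 0, 0, 0], [-1, 0.2, -2, -5, 0, 0, 0], [-1, 0.5, -5.5, -5, 0, 0, 0], [-1, 0.8, -9, -5, 0, 0, 0], [-1, 1.1, -12.5, -5, 0, 0, 0], [-1, 1.5, -16, -5, 0, 0, 0], [-1, 1.8, -19.5, -5, 0, 0, 0]]]'

```text
clock: 29.8
eef_pos: [506.3, -75.5, 117.7]
tcp_rot: [3.139, -0.003, -0.001]
contact_force: [-0.2, -0.4, -1.8]
opening: 0.683
```

```bash
python3 to.py 514.3 8.7 72
```

```text
at [506.3 -75.5 117.7] F [-0.2 -0.4 -1.8] op 0.683 t 29.8 q6 -0.15
shift cm [ 0.78 -8.43  4.55] turn [ 0.1 -0.2 -0.1]
```

Request:
apply_moves --targets '[[[-1, 0.4, -4, 0, 0, 0, 0], [-1, 0.8, -7.5, 0, 0, 0, 0], [-1, 0.8, -8.4, 1, 0, 0, 0], [-1, 0.8, -8.4, 2.5, 0, 0, 0], [-1, 0.8, -8.4, 3.6, 0, 0, 0], [-1, 0.8, -8.4, 4.2, 0, 0, 0], [-1, 0.8, -8.4, 4.2, 0, 0, 0], [-1, 0.8, -8.4, 4.2, 0, 0, 0]]]'

```text
clock: 30.6
eef_pos: [514.6, 7.9, 75.5]
tcp_rot: [3.139, -0.003, -0.002]
contact_force: [0.5, -0.3, -1.9]
opening: 0.684
```

```bash
python3 to.py 514.3 8.7 72
```

```text
at [514.6   7.9  75.5] F [ 0.5 -0.3 -1.9] op 0.684 t 30.6 q6 0.02
shift cm [-0.03 -0.08  0.35] turn [ 0.1 -0.2 -0.1]
```

Request:
apply_moves --targets '[[[-1, 0, -0.08, 0.15, 0, 0, 0], [-1, 0, -0.08, 0.25, 0, 0, 0], [-1, 0, -0.08, 0.33, 0, 0, 0], [-1, 0, -0.08, 0.33, 0, 0, 0]]]'

```text
clock: 31.0
eef_pos: [514.6, 8.6, 72.3]
tcp_rot: [3.139, -0.003, -0.002]
contact_force: [0.4, 0.3, -1.4]
opening: 0.685
```

Request:
apply_moves --targets '[[[-1, 0, 0, 0.05, 0, 0, 0], [-1, 0, 0, 0.08, 0, 0, 0], [-1, 0, 0, 0.08, 0, 0, 0]]]'

```text
clock: 31.3
eef_pos: [514.7, 8.7, 71.7]
tcp_rot: [3.139, -0.003, -0.002]
contact_force: [-0.4, -0.3, 0.2]
opening: 0.681
```

Request:
apply_moves --targets '[[[-1, 0, 0, 0.05, 0, 0, 0], [1, 0, 0, 0.05, 0, 0, 0], [1, 0, 0, 0.05, 0, 0, 0], [1, 0, 0, 0.05, 0, 0, 0], [1, 0, 0, -4, 0, 0, 0], [1, 0, 0, -8.5, 0, 0, 0], [1, -1, 3, -11.5, 0, 0, 0], [1, -3, 7, -11.5, 0, 0, 0]]]'

```text
clock: 32.1
eef_pos: [487.8, -61.2, 191.1]
tcp_rot: [3.138, -0.012, 0.001]
contact_force: [1.3, -0.9, -0.4]
opening: 1.003
```

```bash
python3 to.py 385.6 -272 180
```

```text
at [487.8 -61.2 191.1] F [ 1.3 -0.9 -0.4] op 1.003 t 32.1 q6 -0.13
shift cm [-10.26  21.07   1.06] turn [ 0.2 -0.7  0.1]
```

Request:
apply_moves --targets '[[[1, -1.9, 3.9, 0, 0, 0, 0], [1, -3.8, 7.8, 0, 0.2, -0.7, 0], [1, -5.7, 11.7, 0, 0.2, -0.7, 0], [1, -7.6, 15.6, 0.5, 0.2, -0.7, 0], [1, -9.2, 19, 1, 0.2, -0.7, 0], [1, -10.2, 20.9, 1, 0.2, -0.7, 0], [1, -10.25, 21.05, 1, 0.2, -0.7, 0], [1, -10.25, 21.05, 1, 0.2, -0.7, 0]]]'

```text
clock: 32.9
eef_pos: [385.6, -271.9, 180.6]
tcp_rot: [-3.141, -0.0, -0.001]
contact_force: [0.0, 0.1, -0.7]
opening: 0.999
```

```bash
python3 to.py 385.6 -272 65.5
```

```text
at [ 385.6 -271.9  180.6] F [ 0.   0.1 -0.7] op 0.999 t 32.9 q6 -0.62
shift cm [-0.    0.02 11.51] turn [-0. -0. -0.]
```

Request:
apply_moves --targets '[[[1, 0, 0, 4, 0, 0, 0], [1, 0, 0, 8, 0, 0, 0], [1, 0, 0, 10.8, 0, 0, 0], [1, 0, 0, 11.5, 0, 0, 0], [1, 0, 0, 11.5, 0, 0, 0], [-1, 0, 0, 11.5, 0, 0, 0], [-1, 0, 0, 11.5, 0, 0, 0], [-1, 0, 0, 11.5, 0, 0, 0]]]'

```text
clock: 33.7
eef_pos: [386.7, -272.5, 67.4]
tcp_rot: [3.14, -0.003, -0.001]
contact_force: [-1.3, 0.7, 7.1]
opening: 0.654
```

Request:
apply_moves --targets '[[[-1, 0, 0, 0, 0, 0, 0], [-1, 0, 0, 0, 0, 0, 0], [-1, 0, 0, 0, 0, 0, 0]]]'

```text
clock: 34.0
eef_pos: [386.9, -272.6, 67.8]
tcp_rot: [3.14, -0.003, -0.001]
contact_force: [-0.2, 0.0, -3.1]
opening: 0.658
```

```bash
python3 to.py 601.8 -81.5 72
```

```text
at [ 386.9 -272.6   67.8] F [-0.2  0.  -3.1] op 0.658 t 34.0 q6 -0.62
shift cm [ 21.48 -19.13  -0.39] turn [ 0.1 -0.2 -0. ]
```

Request:
apply_moves --targets '[[[-1, 0, 0, -2, 0, 0, 0], [-1, 0, 0, -4, 0, 0, 0], [-1, 1.5, -1.3, -5, 0, 0, 0], [-1, 4.3, -3.8, -5, 0, 0, 0], [-1, 7.1, -6.3, -5, 0, 0, 0], [-1, 9.9, -8.8, -5, 0, 0, 0], [-1, 12.7, -11.3, -5, 0, 0, 0], [-1, 15.5, -13.8, -5, 0, 0, 0]]]'

```text
clock: 34.8
eef_pos: [542.6, -133.4, 117.9]
tcp_rot: [3.14, -0.003, -0.001]
contact_force: [1.0, -0.5, -2.9]
opening: 0.654
```

```bash
python3 to.py 601.8 -81.6 72
```

```text
at [ 542.6 -133.4  117.9] F [ 1.  -0.5 -2.9] op 0.654 t 34.8 q6 -0.24
shift cm [ 5.91 -5.19  4.6 ] turn [ 0.1 -0.2 -0. ]
```

Request:
apply_moves --targets '[[[-1, 3, -2.6, 0, 0, 0, 0], [-1, 5.3, -4.7, 0, 0, 0, 0], [-1, 5.9, -5.2, 1, 0, 0, 0], [-1, 5.9, -5.2, 2.5, 0, 0, 0], [-1, 5.9, -5.2, 3.6, 0, 0, 0], [-1, 5.9, -5.2, 4.2, 0, 0, 0], [-1, 5.9, -5.2, 4.2, 0, 0, 0], [-1, 5.9, -5.2, 4.2, 0, 0, 0]]]'

```text
clock: 35.6
eef_pos: [601.3, -82.2, 76.0]
tcp_rot: [3.14, -0.002, -0.002]
contact_force: [0.1, 0.4, -2.3]
opening: 0.655
```

```bash
python3 to.py 601.8 -81.6 72
```

```text
at [601.3 -82.2  76. ] F [ 0.1  0.4 -2.3] op 0.655 t 35.6 q6 -0.13
shift cm [ 0.05 -0.06  0.4 ] turn [ 0.1 -0.1 -0.1]
```

Request:
apply_moves --targets '[[[-1, 0.05, -0.06, 0.15, 0, 0, 0], [-1, 0.05, -0.06, 0.3, 0, 0, 0], [-1, 0.05, -0.06, 0.37, 0, 0, 0], [-1, 0.05, -0.06, 0.37, 0, 0, 0]]]'

```text
clock: 36.0
eef_pos: [601.9, -81.6, 72.4]
tcp_rot: [3.14, -0.003, -0.002]
contact_force: [-0.5, 0.0, -2.8]
opening: 0.656
```

Request:
apply_moves --targets '[[[-1, 0, 0, 0.05, 0, 0, 0], [-1, 0, 0, 0.08, 0, 0, 0], [-1, 0, 0, 0.08, 0, 0, 0]]]'

```text
clock: 36.3
eef_pos: [601.9, -81.6, 71.6]
tcp_rot: [3.14, -0.003, -0.002]
contact_force: [-0.6, 0.1, -0.8]
opening: 0.66
```

Almost touching; finish lowering, release, and rise clear.

Request:
apply_moves --targets '[[[-1, 0, 0, 0.05, 0, 0, 0], [-1, 0, 0, 0.08, 0, 0, 0], [1, 0, 0, 0.08, 0, 0, 0], [1, 0, 0, 0.08, 0, 0, 0], [1, 0, 0, 0.08, 0, 0, 0], [1, 0, 0, -4, 0, 0, 0], [1, 0, 0, -8.5, 0, 0, 0], [1, 0, 0, -12.5, 0, 0, 0]]]'

```text
clock: 37.1
eef_pos: [601.6, -81.4, 198.3]
tcp_rot: [3.14, -0.003, -0.002]
contact_force: [0.4, -0.3, -1.1]
opening: 1.003
```

Request:
apply_moves --targets '[[[1, -2, 4, 0, 0, 0, 0], [1, -4, 8.5, 0, 0, 0, 0], [1, -6, 13, 0, 0, 0, 0], [1, -8, 17.5, 0, 0, 0, 0], [1, -10, 22, 0, 0, 0, 0], [1, -12, 26, 0, 0, 0, 0], [1, -13, 28, 0, 0, 0, 0], [1, -13, 28, 0, 0, 0, 0]]]'

```text
clock: 37.9
eef_pos: [469.7, -363.8, 198.4]
tcp_rot: [3.139, -0.003, -0.005]
contact_force: [0.4, 0.2, -0.2]
opening: 0.999
```

```bash
python3 - <<'E'
from h import *
import pickle
t=save('top','t8');s=save('side','s8');pickle.dump((t,s),open('f8.pkl','wb'))
a=cv2.resize(cv2.imread('pics/t8.png')[165:345,105:405],None,fx=2.5,fy=2.5,interpolation=cv2.INTER_CUBIC);cv2.imwrite('pics/c8.png',a)
cv2.imwrite('pics/c9.png',cv2.resize(cv2.imread('pics/s8.png')[150:420,180:390],None,fx=2.2,fy=2.2,interpolation=cv2.INTER_CUBIC))
E
```

```text
(no output)
```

View pics/c8.png

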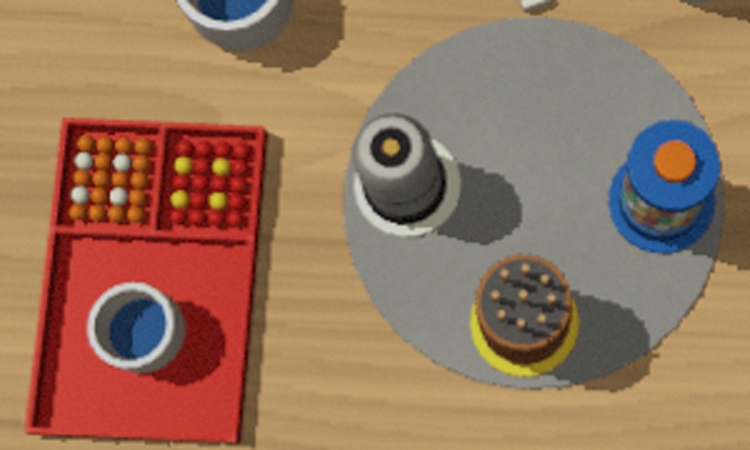

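View pics/c9.png

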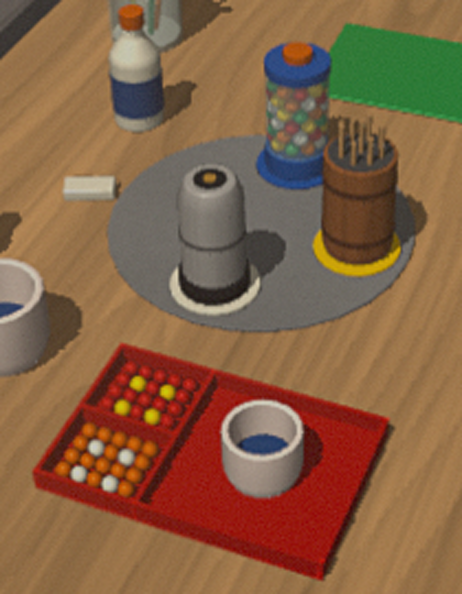

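Final views: sharpener hole at crop (391,147), pot rim (525,302), button (675,160) and well rim (134,327). All are upright and in place. Comparing tops before and after, numerically.

```bash
python3 - <<'E'
from h import *
import pickle
f=pickle.load(open('f8.pkl','rb'))[0]
for n,c,z in(('sharp',(391,147),113),('pot',(525,302),103),('bead',(675,160),128),('well',(134,327),49)): print(n,ray(f,(c[0]/2.5+104.7,c[1]/2.5+164.7),z).round(1))
a,b=[cv2.imread(f'pics/{k}.png') for k in('top0','t8')]
for n,(u,v) in dict(sharp=(262,223),pot=(315,286),bead=(375.5,229)).items():
    u=int(u);v=int(v);T=a[v-14:v+15,u-14:u+15];m=cv2.matchTemplate(b[v-24:v+25,u-24:u+25],T,cv2.TM_CCOEFF_NORMED);p=cv2.minMaxLoc(m);print(n,'shift px',np.array(p[3])-10,round(p[1],3))
r.sign_off();print('done')
E
```

```text
sharp [606.4  96.7 113. ]
pot [514.1   9.2 103. ]
bead [601.8 -79.1 128. ]
well [495.5 261.6  49. ]
sharp shift px [-1  1] 0.964
pot shift px [0 0] 0.952
bead shift px [-1  0] 0.979
the job is handed in; nothing more can be done
done
```

The job is done and handed in at about 38 s of robot time, well under the 136 s limit. I put the dispenser, pot and sharpener on the mat, then moved the small paint well into the tray's large compartment. After that I returned the sharpener to white, the pot to yellow and the dispenser to blue. Each thing was lowered until the wrist force showed contact or nearly so, then released.

- **Tall things:** In the last top view each stands within about 1.5 mm of its coaster's centre. Their pictures moved by at most 1 px in any direction from the start, about 2 mm.
- **Paint well:** It stands 1 to 2 mm from the tray compartment's middle (measured 496.8, 263.7, then 495.5, 261.6; middle about 495.5, 263.5). My estimates of that middle disagreed by up to about 4 mm between cameras, so I used a value in between.
- **State at hand-in:** Everything looked upright in the top and side views, and the gripper was open and clear, touching nothing. The largest contact force in the readings at the end of each move was about 9 N.

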